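# Show the order of work for a small milk coffee

## Task

Show a new barista, by pointing, what is used in turn for a small milk coffee: first the filter basket, then the tamper, then the smaller of the two steel milk jugs. For each, bring the fingertips straight down to a few centimetres above the middle of its top and pause there about two seconds; then go on to the next well above everything, and finish still pointing at the small jug. Touch and move nothing, and do not lower the hand over the large jug or the dosing cup.

Things in the scene. Friction and masses are not known exactly. Their poses are not given: they have to be found in the camera images.
- basket: filter basket: small shallow plain steel bowl with a turned-out rim and no handle, 69 mm across the rim, 25 mm high, loose on the counter; origin at the centre of its underside, z up
- basket_top (a point): centre of the filter basket's open mouth, level with the rim (25 mm above its underside)
- tamper_1: coffee tamper standing upright: round steel foot 58 mm across and 28 mm high with a dark turned wooden handle (32 mm thick) on it, 98 mm high in all, loose; origin at the centre of its underside, z up
- tamper_top (a point): top of the tamper's handle, on its axis, 98 mm above the counter
- small_jug: the smaller of two steel milk jugs of the same shape: 103 x 69 mm in plan, 92 mm high, round with a pouring lip on its -x side and a bar handle on its +x side, loose; origin at the underside, z up
- small_jug_top (a point): centre of the small jug's open mouth at lip height, 92 mm above the counter, 10 mm from the jug's origin towards -x
- large_jug: the larger of the two steel milk jugs: 125 x 84 mm in plan, 112 mm high, loose, not to be pointed at; origin at the underside, z up
- large_jug_top (a point): centre of the large jug's open mouth, 112 mm above the counter, 12 mm from its origin towards -x
- dose_cup: steel dosing cup with a small loop handle on its -y side, 62 mm wide, 85 mm over the handle, 50 mm high, loose, not to be pointed at; origin at the underside, z up
- dose_cup_top (a point): centre of the dosing cup's mouth, 50 mm above the counter, 11 mm from its origin towards +y
- teaspoon: teaspoon lying beside the task's things, 130 x 26 x 11 mm, its length along its own x; a bystander
- brush: wooden-handled bristle brush lying behind the task's things, 54 x 170 x 14 mm, its length along its own y; a bystander
- grinder: coffee grinder, fixed, at the back left: about 250 x 300 mm in plan and 625 mm high with its bean hopper, so a tall obstacle to keep the hand and arm clear of; origin under its middle. Further back, beyond x = 0.75 m, stand a mug, a lidded tin and a carton, none over 150 mm high; to the left stand an open steel bin 100 mm high and a low tray, beside the spoon; close in front of the robot, at about x = 0.33, y = -0.03 m, stands a fixed round tub 79 mm across and 103 mm high
Not all that is in view belongs to the job. Leave any green look-alike of the basket alone. What is shaped like the small_jug but yellow is not meant.

How it is judged:
On the way, in this order (a step that is already met when the one before it is completed fails the run):
1. the fingertips dwell just above the filter basket (horizontal distance between the grasp point and basket_top below 0.035 m and z of the grasp point in the frame of basket_top between 0.02 and 0.1 m), for 1.5 s.
2. then they dwell just above the tamper (horizontal distance between the grasp point and tamper_top below 0.035 m and z of the grasp point in the frame of tamper_top between 0.02 and 0.1 m), for 1.5 s.
3. then they dwell just above the small milk jug (horizontal distance between the grasp point and small_jug_top below 0.035 m and z of the grasp point in the frame of small_jug_top between 0.02 and 0.1 m), for 1.5 s.
At the end, for the whole second after the job is handed in: the fingertips still point at the small jug (grasp point within 35 mm of the middle of its mouth in plan and 20 to 100 mm above its lip, so the fingertips are about 0 to 80 mm above it); every listed thing is upright and within 10 mm of where it stood (all of step 3 and angle between each of basket, tamper_1, small_jug, large_jug, dose_cup's own z axis and vertical below 0.15 rad and distance of each of basket, tamper_1, small_jug, large_jug, dose_cup, teaspoon, brush from where it was at the start of the episode below 0.01 m); the robot touches nothing.
It fails at once if the robot touches anything (contact force between any of the fingers, the arm and anything else above 0.5 N).
It fails at once if a thing is moved or lifted by 10 mm (distance of any of basket, tamper_1, small_jug, large_jug, dose_cup, teaspoon, brush from where it was at the start of the episode above 0.01 m).
It fails at once if the hand is lowered to point at the large jug or the dosing cup ((horizontal distance between the grasp point and large_jug_top below 0.03 m and z of the grasp point in the frame of large_jug_top between -0.05 and 0.07 m) or (horizontal distance between the grasp point and dose_cup_top below 0.03 m and z of the grasp point in the frame of dose_cup_top between -0.05 and 0.07 m)).
It also fails if it takes over 61 s, if anything falls off the work surface, if the arm or the gripper's body presses on something with over 40 N, if the wrist force passes 120 N, or if a joint passes its speed limit or range.

## Robot

A 7-joint arm with a two-finger parallel gripper is mounted at the origin on the work surface; the furniture and walls round the work are solid. World frame = base frame: x ahead of the robot, y to its left, z up, the work surface at z = 0. Lengths are in m, angles in rad, forces in N, time in s.
With the tool pointing down it reaches from about 0.35 to 0.775 m from the base axis. Payload 3.1 kg.
Tool frame: the origin (TCP) lies at the very end of the fingers, on their centre line; the grasp point (between the pads) lies 19 mm behind it; z points along the fingers, y is the line along which they close (so a half turn about z gives the same grasp; the last joint's range is limited). The gripper opens to 85 mm and grips with 20 to 120 N. Pads are 22 mm wide; open, the fingers measure 114 mm over their backs; the gripper's body (76 mm by 85 mm) begins 54 mm behind the grasp point. The pads swing forward as they close: fully open they stand 13 mm farther back than shut.
Start: joints at [-1.294, 0.311, 0.014, 1.512, -0.004, 1.319, -0.027], TCP at [0.172, 0.522, 0.231] pointing down, gripper open.
Joint ranges: [-2.7, 2.7], [-0.3, 1.91], [-1.27, 1.3], [0.12, 2.57], [-1.44, 4.58], [0.2, 2.03], [-3.05, 3.05]. Speed limits (rad/s): [2.79, 2.79, 3.14, 3.14, 3.14, 3.14, 3.14].

## Interface

Orientations are given as a unit quaternion [w, x, y, z].
In Python, from plant import sensors, imaging, order gives the robot as it stands.
- The arm moves only by the shell command python3 -m handwheel 'ROWS' [OPENING] [FORCE]. ROWS is JSON, a list that holds one entry, the list of rows, each a list of 4 numbers: the shift along the tool's x, y, z in cm, then the turn about the tool's z in degrees. A call has 1 to 5 rows; each row shifts and turns the commanded pose from where the row before left it, along the tool's axes as they then stand; what a row does not reach is not made up. A row lasts 1/10 s, in which the tool goes at most 50 mm and 8.59 degrees, less where a joint would pass 70% of its speed; a pose out of reach is approached as far as the arm can. A call with a gripper value outside its range is refused whole. OPENING is the closure in counts, from 0 (fully open) to 255 (shut), set as the call begins (- or left out, the last holds). The fingers move at their own pace and stop on an object; FORCE is the grip in N (left out, the last holds). Time passes only in rows, so rows that do not move let the fingers close. It gives the time, the measured TCP pose, the force, the opening and the grip force at its end, in the units of the state.
- sensors.get_obs(): the state, without advancing time (a new reading comes with each control period).
- imaging.read_camera(name): name is "scene" or "top" or "wrist"; returns (picture, depth): 384x512x3 uint8, red, green, blue; 384x512 float32, m along the optical axis (not along the pixel's ray), 0 where there is no reading.
- imaging.calibration(name): a dict with "fx", "fy", "cx", "cy" (pixels), "rvec" (rotation vector, rad) and "tvec" (3), from world to camera coordinates, as OpenCV has them; the wrist camera has in their place "T_tool_cam" (4x4, takes a point from camera to tool coordinates, whose origin is the TCP and whose axes are the flange's). Camera axes: x right, y down, z forward; pixel columns grow to the right and rows downward; lengths in m; the calibration is good to about 2 mm. A picture is of the moment at which its call begins: read the wrist's pose just before it. calibration takes no time and is no camera call.
- order.job_done(): hands the job in; it is judged then, once.
The state is a dict: "clock": time; "q": joint angles; "qd": joint speeds; "joint_efforts": joint torques, N m; "tcp_pos": TCP position; "orientation": TCP orientation; "ft_force": force on the tool from outside, world axes, zero at the start; "torque": the same for the moment, N m; "finger_gap": finger opening in m; "grasp_force": force on a finger pad.
Only numpy, scipy, OpenCV 4.12 (cv2) and the standard library are available. Lean on these libraries where they do the work, as an engineer would, in place of code of your own. Each camera call takes 0.05 s, during which the arm holds its last target. There are 200 camera calls.

## Working session

There is one attempt and no reset: what is moved stays moved. The work goes in short steps, Python scripts to look and compute and a shell command to move; the robot and the scene stay as the last step left them, time stands still between calls to the robot, and variables do not carry over. Pictures are saved under pics/ and viewed, at most 10 in all, crops included, and the job is handed in when it is done.

```bash
mkdir -p pics
cat > h.py <<'E'
import numpy as np, cv2
from plant import sensors, imaging
def world(name, d):
    c=imaging.calibration(name); v,u=np.mgrid[0:384,0:512]
    P=np.stack([(u-c['cx'])/c['fx']*d,(v-c['cy'])/c['fy']*d,d],-1)
    R=cv2.Rodrigues(np.array(c['rvec'],float))[0]
    return (P-np.array(c['tvec']).ravel())@R
E
python3 - <<'E'
from h import *
for n in ('scene','top'):
    p,d=imaging.read_camera(n); cv2.imwrite(f'pics/{n}.png',cv2.resize(p[...,::-1],(800,600))); np.savez(f'{n}.npz',p=p,d=d,w=world(n,d))
    print(imaging.calibration(n))
o=sensors.get_obs();print(o['clock'],o['tcp_pos'],o['orientation'],o['finger_gap'])
E
```

```text
{'fx': 431.3458381078286, 'fy': 431.3458381078286, 'cx': 256.71051778646427, 'cy': 185.51406190568403, 'rvec': array([ 0.25766927,  2.85083118, -1.14146685]), 'tvec': array([0.54237732, 0.00256029, 1.39676073])}
{'fx': 352.64113696618693, 'fy': 352.64113696618693, 'cx': 261.75969307187376, 'cy': 190.5308811313721, 'rvec': array([ 2.1739155 , -2.22875011,  0.09244164]), 'tvec': array([-0.04160741,  0.53403204,  1.03541753])}
0.1 [0.17217015 0.52167264 0.23030025] [-1.34439571e-04  1.58711693e-01  9.87324385e-01 -1.06757242e-03] 0.08526521370887602
```

View pics/top.png

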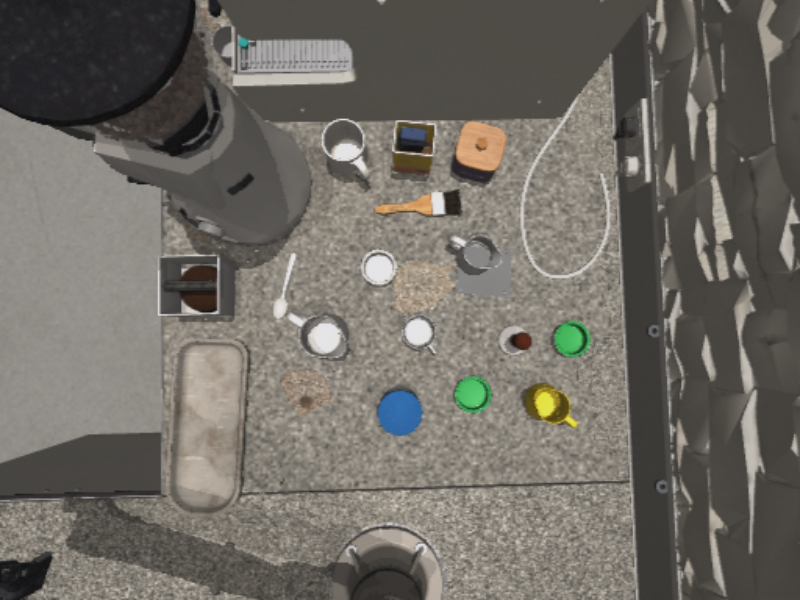

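View pics/scene.png

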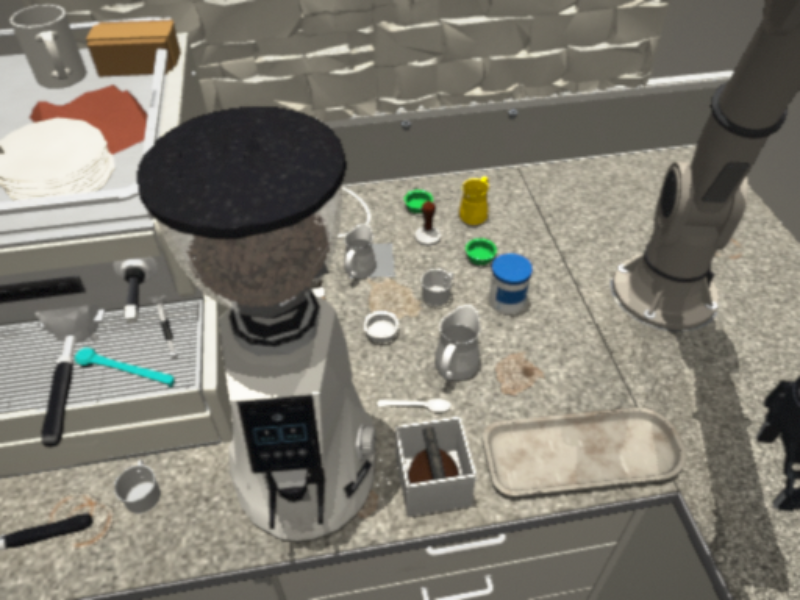

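The top view (800x600) shows the candidates:
- **Basket:** steel bowl at (378,268). The bowls at (571,338) and (472,394) are green, so they are not meant.
- **Tamper:** (515,341).
- **Steel jugs:** (325,337) and (480,252). The jug at (548,403) is yellow, so it is not meant.
- **Dosing cup:** (418,332), with its loop handle on one side.

I'll measure the heights to tell the two jugs apart and check them in an enlarged crop.

Run:
```python
from h import *
z=np.load('top.npz');p,d,w=z['p'],z['d'],z['w']
s=.64
for n,(u,v),r in [('basket',(378,268),24),('tamper',(515,341),24),('jugA',(322,335),36),('jugB',(480,252),34),('dose',(418,332),26),('tub',(400,412),30),('yellow',(550,403),30),('grinder',(240,150),90)]:
    u,v,r=int(u*s),int(v*s),int(r*s)
    W=w[v-r:v+r+1,u-r:u+r+1].reshape(-1,3); D=d[v-r:v+r+1,u-r:u+r+1].ravel(); W=W[D>0]
    top=np.percentile(W[:,2],99.5)
    R=W[(W[:,2]>top-.01)&(W[:,2]<top+.01)]
    A=W[W[:,2]>.012]
    c,rad=cv2.minEnclosingCircle(R[:,:2].astype(np.float32))
    print(n,'top',top.round(3),'rim n',len(R),R.min(0).round(3),R.max(0).round(3),'circ',np.round(c,3),round(rad,3),'all',A.min(0).round(3),A.max(0).round(3))
cv2.imwrite('pics/crop.png',cv2.resize(p[140:280,160:380,::-1],(792,504),interpolation=cv2.INTER_CUBIC))
```

```text
basket top 0.028 rim n 135 [ 0.559 -0.03   0.018] [0.628 0.035 0.029] circ [0.594 0.003] 0.035 all [ 0.559 -0.03   0.013] [0.628 0.035 0.029]
tamper top 0.097 rim n 100 [ 0.433 -0.266  0.088] [ 0.461 -0.237  0.099] circ [ 0.448 -0.252] 0.016 all [ 0.425 -0.27   0.012] [ 0.476 -0.227  0.099]
jugA top 0.108 rim n 149 [0.429 0.062 0.098] [0.504 0.157 0.112] circ [0.468 0.111] 0.057 all [0.429 0.062 0.012] [0.511 0.165 0.112]
jugB top 0.09 rim n 104 [ 0.58  -0.219  0.08 ] [ 0.639 -0.136  0.093] circ [ 0.613 -0.177] 0.048 all [ 0.576 -0.219  0.012] [ 0.643 -0.129  0.093]
dose top 0.052 rim n 45 [ 0.44  -0.1    0.043] [ 0.498 -0.039  0.055] circ [ 0.468 -0.07 ] 0.031 all [ 0.427 -0.1    0.012] [ 0.498 -0.039  0.055]
tub top 0.106 rim n 659 [ 0.291 -0.068  0.096] [0.366 0.009 0.106] circ [ 0.329 -0.03 ] 0.039 all [ 0.291 -0.068  0.016] [0.368 0.009 0.106]
yellow top 0.09 rim n 98 [ 0.295 -0.343  0.08 ] [ 0.364 -0.269  0.094] circ [ 0.328 -0.308] 0.047 all [ 0.288 -0.347  0.013] [ 0.364 -0.269  0.094]
grinder top 0.604 rim n 230 [0.682 0.156 0.594] [0.709 0.179 0.608] circ [0.696 0.168] 0.018 all [0.645 0.071 0.012] [1.002 0.392 0.608]
```

View pics/crop.png

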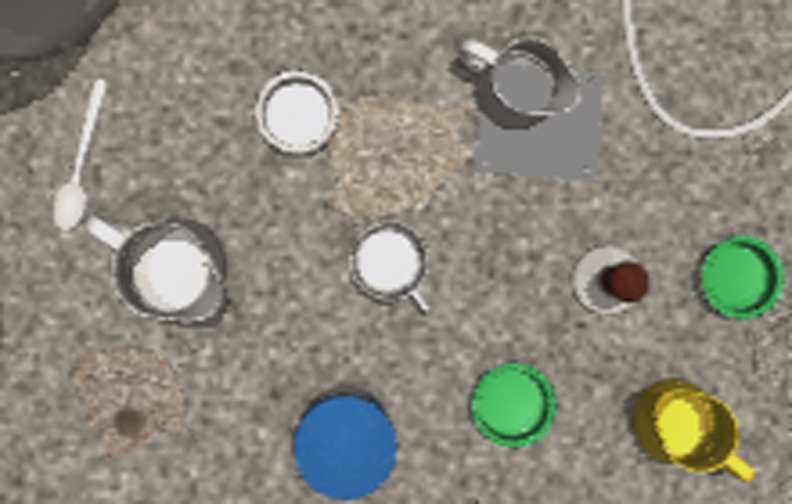

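The crop confirms the identities:
- **Small jug:** the steel jug at crop (530,80). Its lip height is about 0.092 m, with the handle up-left.
- **Large jug:** the one at crop (170,270), about 0.112 m high.
- **Basket:** the handle-less bowl at crop (297,112).
- **Tamper:** crop (625,280).

Next I'll check clearance to the grinder and the direction of the moves.

Run:
```python
from h import *
from scipy.spatial.transform import Rotation as Ro
o=sensors.get_obs();q=o['orientation'];R=Ro.from_quat([q[1],q[2],q[3],q[0]]).as_matrix();print(R.round(3))
print(np.array(imaging.calibration('wrist')['T_tool_cam']).round(3))
P=[]
for n in('top','scene'):
    z=np.load(n+'.npz');w=z['w'][z['d']>0];P.append(w)
P=np.vstack(P);G=P[(P[:,0]>.55)&(P[:,0]<1.05)&(P[:,1]>.02)&(P[:,1]<.5)]
for a,b in((.05,.2),(.2,.35),(.35,.5),(.5,.7)):
    g=G[(G[:,2]>a)&(G[:,2]<b)];dd=np.hypot(g[:,0]-.594,g[:,1]-.003);i=dd.argmin();print(a,b,g.min(0).round(3),'nearest',g[i].round(3),dd[i].round(3))
B=np.array([.594,.003,.25]);T=np.array([.448,-.252,.25]);J=np.array([.609,-.186,.25])
for a,b in((o['tcp_pos'],B),(B,T),(T,J)):print((R.T@(b-a)*100).round(2))
```

```text
[[-0.95   0.313 -0.001]
 [ 0.313  0.95  -0.002]
 [-0.    -0.002 -1.   ]]
[[-0.    -0.963 -0.268  0.069]
 [ 1.    -0.    -0.001 -0.   ]
 [ 0.    -0.268  0.963 -0.142]
 [ 0.     0.     0.     1.   ]]
0.05 0.2 [0.55 0.02 0.05] nearest [0.753 0.021 0.063] 0.16
0.2 0.35 [0.669 0.02  0.2  ] nearest [0.704 0.182 0.247] 0.21
0.35 0.5 [0.67 0.02 0.35] nearest [0.713 0.171 0.5  ] 0.206
0.5 0.7 [0.654 0.02  0.5  ] nearest [0.699 0.16  0.599] 0.189
[-56.31 -36.04  -1.89]
[  5.87 -28.79   0.06]
[-13.22  11.31  -0.02]
```

```bash
python3 -m handwheel '[[[0,0,-0.5,0],[0,0,-0.5,0],[0,0,-0.5,0],[0,0,-0.5,0],[-1,-0.6,0,0]]]' 255 && python3 -m handwheel '[[[-2.5,-1.6,0,0],[-2.5,-1.6,0,0],[-2.5,-1.6,0,0],[-2.5,-1.6,0,0],[-2.5,-1.6,0,0]]]'
```

```text
clock: 0.6
tcp_pos: [0.1786, 0.5149, 0.2523]
orientation: [-0.001, 0.157, 0.988, 0.001]
ft_force: [-0.1, -0.2, -0.2]
finger_gap: 0.0121
grasp_force: 0.0
clock: 1.1
tcp_pos: [0.2748, 0.3963, 0.2514]
orientation: [0.0, 0.159, 0.987, -0.0]
ft_force: [0.0, 0.5, -0.0]
finger_gap: 0.0001
grasp_force: 0.0
```

```bash
python3 -m handwheel '[[[-2.8,-1.8,0,0],[-2.8,-1.8,0,0],[-2.8,-1.8,0,0],[-2.8,-1.8,0,0],[-2.8,-1.8,0,0]]]' && python3 -m handwheel '[[[-2.8,-1.8,0,0],[-2.8,-1.8,0,0],[-2.8,-1.8,0,0],[-2.8,-1.8,0,0],[-2.8,-1.8,0,0]]]' && python3 -m handwheel '[[[-2.8,-1.8,0,0],[-2.8,-1.8,0,0],[-2.8,-1.8,0,0],[-2.8,-1.8,0,0],[-2,-1.5,0,0]]]' && python3 -m handwheel '[[[-0.8,-0.7,0,0],[0,0,0,0],[0,0,0,0]]]'
```

```text
clock: 1.6
tcp_pos: [0.3792, 0.2668, 0.2515]
orientation: [0.0, 0.159, 0.987, 0.0]
ft_force: [1.0, -0.1, -0.1]
finger_gap: -0.0001
grasp_force: 0.0
clock: 2.1
tcp_pos: [0.4836, 0.1374, 0.2515]
orientation: [0.0, 0.159, 0.987, 0.0]
ft_force: [1.3, 0.4, 0.3]
finger_gap: -0.0003
grasp_force: 0.0
clock: 2.6
tcp_pos: [0.5818, 0.0124, 0.2513]
orientation: [0.0, 0.16, 0.987, -0.001]
ft_force: [-0.2, -0.3, 0.4]
finger_gap: 0.0001
grasp_force: 0.0
clock: 2.9
tcp_pos: [0.5859, 0.0077, 0.2512]
orientation: [-0.001, 0.158, 0.987, 0.001]
ft_force: [0.5, 0.3, -0.7]
finger_gap: 0.0002
grasp_force: 0.0
```

```bash
python3 -m handwheel '[[[-0.9,-0.2,1.5,0],[0,0,2,0],[0,0,2,0],[0,0,2,0],[0,0,2,0]]]' && python3 -m handwheel '[[[0,0,2,0],[0,0,2,0],[0,0,2,0],[0,0,1.5,0],[0,0,1,0]]]' && python3 -m handwheel '[[[0,0,0,0],[0,0,0,0],[0,0,0,0],[0,0,0,0],[0,0,0,0]]]'
python3 - <<'E'
from h import *
p,d=imaging.read_camera('scene'); cv2.imwrite('pics/s2.png',cv2.resize(p[90:260,190:390,::-1],(700,595),interpolation=cv2.INTER_CUBIC))
E
```

```text
clock: 3.4
tcp_pos: [0.594, 0.0034, 0.1544]
orientation: [-0.001, 0.158, 0.988, 0.0]
ft_force: [0.6, 0.6, 0.2]
finger_gap: 0.0004
grasp_force: 0.0
clock: 3.9
tcp_pos: [0.593, 0.0033, 0.0689]
orientation: [-0.002, 0.158, 0.987, 0.0]
ft_force: [0.2, 0.5, -0.6]
finger_gap: 0.0001
grasp_force: 0.0
clock: 4.4
tcp_pos: [0.5951, 0.0018, 0.0721]
orientation: [0.001, 0.159, 0.987, 0.0]
ft_force: [-0.7, 0.4, 0.1]
finger_gap: -0.0
grasp_force: 0.0
```

View pics/s2.png

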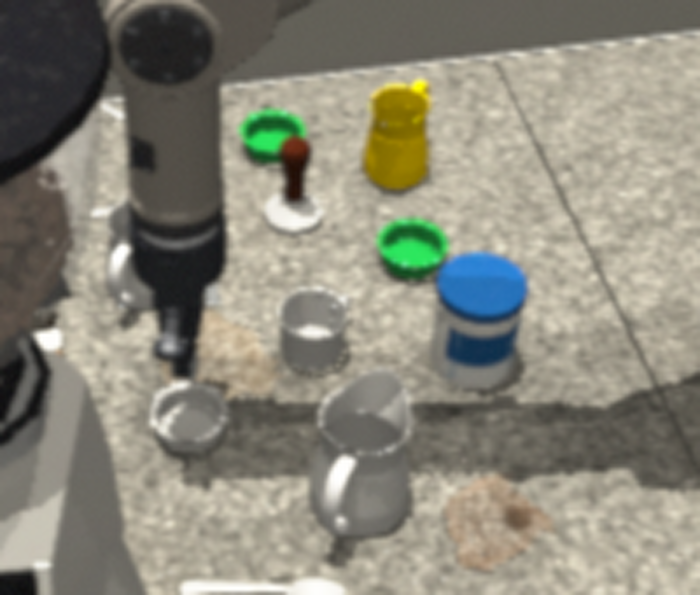

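The fingertips (crop 185,370) hang just above the steel basket (190,415), clear of everything. I'll pause here, rise, go over to the tamper and stay high.

```bash
python3 -m handwheel '[[[0,0,0,0],[0,0,0,0],[0,0,0,0],[0,0,0,0],[0,0,0,0]]]' && python3 -m handwheel '[[[0,0,0,0],[0,0,0,0],[0,0,0,0],[0,0,0,0],[0,0,0,0]]]' && python3 -m handwheel '[[[0,0,0,0],[0,0,0,0],[0,0,0,0],[0,0,0,0],[0,0,0,0]]]' && python3 -m handwheel '[[[0,0,-1,0],[0,0,-2,0],[0,0,-2,0],[0,0,-2,0],[0,0,-2,0]]]' && python3 -m handwheel '[[[0,0,-2,0],[0,0,-2,0],[0,0,-2,0],[0,0,-2,0],[0,0,-1,0]]]' && python3 -m handwheel '[[[0.6,-2.9,0,0],[0.6,-2.9,0,0],[0.6,-2.9,0,0],[0.6,-2.9,0,0],[0.6,-2.9,0,0]]]' && python3 -m handwheel '[[[0.6,-2.9,0,0],[0.6,-2.9,0,0],[0.6,-2.9,0,0],[0.6,-2.9,0,0],[0.5,-2,0,0]]]' && python3 -m handwheel '[[[0,-0.8,0,0],[0,0,0,0],[0,0,0,0]]]'
```

```text
clock: 4.95
tcp_pos: [0.5945, 0.0018, 0.0713]
orientation: [-0.0, 0.159, 0.987, 0.0]
ft_force: [-0.1, -0.6, -0.3]
finger_gap: -0.0001
grasp_force: 0.0
clock: 5.45
tcp_pos: [0.5945, 0.0018, 0.0713]
orientation: [-0.0, 0.159, 0.987, -0.0]
ft_force: [-0.5, -0.0, 0.2]
finger_gap: -0.0001
grasp_force: 0.0
clock: 5.95
tcp_pos: [0.5945, 0.0018, 0.0713]
orientation: [0.0, 0.159, 0.987, 0.0]
ft_force: [0.6, 0.3, -0.1]
finger_gap: -0.0003
grasp_force: 0.0
clock: 6.45
tcp_pos: [0.5947, 0.0017, 0.163]
orientation: [0.0, 0.159, 0.987, 0.0]
ft_force: [-0.2, -0.1, 0.1]
finger_gap: -0.0
grasp_force: 0.0
clock: 6.95
tcp_pos: [0.5955, 0.0015, 0.2543]
orientation: [0.002, 0.159, 0.987, 0.0]
ft_force: [0.9, 0.1, 0.3]
finger_gap: -0.0001
grasp_force: 0.0
clock: 7.45
tcp_pos: [0.5196, -0.1275, 0.2513]
orientation: [-0.0, 0.159, 0.987, 0.0]
ft_force: [-0.7, 0.2, -0.5]
finger_gap: -0.0001
grasp_force: 0.0
clock: 7.95
tcp_pos: [0.4486, -0.2489, 0.2515]
orientation: [-0.0, 0.16, 0.987, -0.0]
ft_force: [0.6, -0.1, 0.6]
finger_gap: -0.0001
grasp_force: 0.0
clock: 8.25
tcp_pos: [0.4489, -0.2527, 0.2512]
orientation: [0.0, 0.158, 0.987, 0.001]
ft_force: [0.7, 0.1, -0.7]
finger_gap: 0.0001
grasp_force: 0.0
```

```bash
python3 -m handwheel '[[[0,0,2,0],[0,0,3,0],[0,0,3,0],[0,0,2,0],[0,0,1,0]]]' && python3 -m handwheel '[[[0,0,0,0],[0,0,0,0],[0,0,0,0],[0,0,0,0],[0,0,0,0]]]'
python3 - <<'E'
from h import *
p,d=imaging.read_camera('scene'); cv2.imwrite('pics/s3.png',cv2.resize(p[90:260,190:390,::-1],(700,595),interpolation=cv2.INTER_CUBIC))
E
```

```text
clock: 8.75
tcp_pos: [0.4479, -0.2514, 0.139]
orientation: [-0.002, 0.157, 0.988, 0.001]
ft_force: [-0.3, 0.1, -0.2]
finger_gap: 0.0001
grasp_force: 0.0
clock: 9.25
tcp_pos: [0.4484, -0.2544, 0.1421]
orientation: [0.001, 0.159, 0.987, -0.0]
ft_force: [-0.8, -0.5, -0.6]
finger_gap: 0.0001
grasp_force: 0.0
```

View pics/s3.png

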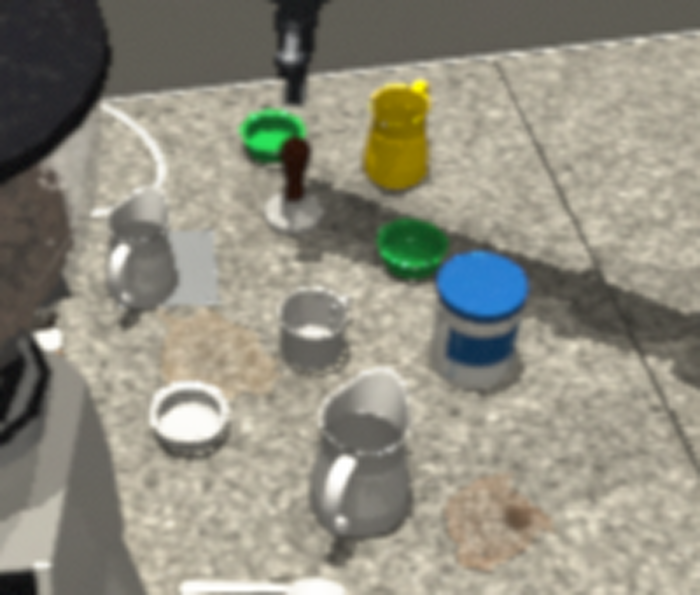

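The fingertips (crop 293,100) are right above the tamper handle (293,145), and nothing has been disturbed. I'll pause, rise and cross to the small jug.

```bash
python3 -m handwheel '[[[0,0,0,0],[0,0,0,0],[0,0,0,0],[0,0,0,0],[0,0,0,0]]]' && python3 -m handwheel '[[[0,0,0,0],[0,0,0,0],[0,0,0,0],[0,0,0,0],[0,0,0,0]]]' && python3 -m handwheel '[[[0,0,0,0],[0,0,0,0],[0,0,0,0],[0,0,0,0],[0,0,0,0]]]' && python3 -m handwheel '[[[0,0,-1,0],[0,0,-3,0],[0,0,-3,0],[0,0,-3,0],[0,0,-1,0]]]' && python3 -m handwheel '[[[-2.2,1.9,0,0],[-2.2,1.9,0,0],[-2.2,1.9,0,0],[-2.2,1.9,0,0],[-2.2,1.9,0,0]]]' && python3 -m handwheel '[[[-1.5,1.3,0,0],[-0.7,0.7,0,0],[0,0,0,0],[0,0,0,0]]]'
```

```text
clock: 9.8
tcp_pos: [0.4479, -0.2542, 0.1413]
orientation: [-0.0, 0.159, 0.987, 0.0]
ft_force: [-0.2, 0.4, -0.8]
finger_gap: -0.0001
grasp_force: 0.0
clock: 10.3
tcp_pos: [0.448, -0.2541, 0.1413]
orientation: [0.0, 0.159, 0.987, 0.0]
ft_force: [0.2, -0.2, 0.4]
finger_gap: -0.0001
grasp_force: 0.0
clock: 10.8
tcp_pos: [0.448, -0.2541, 0.1413]
orientation: [0.0, 0.159, 0.987, 0.0]
ft_force: [-0.6, -0.0, 0.1]
finger_gap: 0.0003
grasp_force: 0.0
clock: 11.3
tcp_pos: [0.4495, -0.2555, 0.2554]
orientation: [0.003, 0.159, 0.987, -0.001]
ft_force: [0.6, 0.3, 0.6]
finger_gap: 0.0001
grasp_force: 0.0
clock: 11.8
tcp_pos: [0.5829, -0.1976, 0.2508]
orientation: [-0.001, 0.159, 0.987, 0.0]
ft_force: [0.1, 0.5, -0.4]
finger_gap: 0.0003
grasp_force: 0.0
clock: 12.2
tcp_pos: [0.6082, -0.1873, 0.2511]
orientation: [-0.001, 0.159, 0.987, -0.0]
ft_force: [0.1, 0.2, -0.5]
finger_gap: -0.0002
grasp_force: 0.0
```

Next I'll lower 11 cm, which puts the TCP at 0.14 m and the grasp point about 67 mm above the lip.

```bash
python3 -m handwheel '[[[0,0,2,0],[0,0,3,0],[0,0,3,0],[0,0,2,0],[0,0,1,0]]]' && python3 -m handwheel '[[[0,0,0,0],[0,0,0,0],[0,0,0,0],[0,0,0,0],[0,0,0,0]]]' && python3 -m handwheel '[[[0,0,0,0],[0,0,0,0],[0,0,0,0],[0,0,0,0],[0,0,0,0]]]' && python3 -m handwheel '[[[0,0,0,0],[0,0,0,0],[0,0,0,0],[0,0,0,0],[0,0,0,0]]]' && python3 -m handwheel '[[[0,0,0,0],[0,0,0,0],[0,0,0,0],[0,0,0,0],[0,0,0,0]]]'
python3 - <<'E'
from h import *
p,d=imaging.read_camera('scene'); cv2.imwrite('pics/s4.png',cv2.resize(p[90:260,190:390,::-1],(700,595),interpolation=cv2.INTER_CUBIC))
E
```

```text
clock: 12.7
tcp_pos: [0.6067, -0.187, 0.1395]
orientation: [-0.002, 0.16, 0.987, 0.0]
ft_force: [0.0, 0.6, 0.3]
finger_gap: 0.0003
grasp_force: 0.0
clock: 13.2
tcp_pos: [0.6098, -0.1865, 0.1422]
orientation: [0.001, 0.159, 0.987, -0.0]
ft_force: [-0.5, 0.6, 0.1]
finger_gap: -0.0002
grasp_force: 0.0
clock: 13.7
tcp_pos: [0.6093, -0.1863, 0.1412]
orientation: [-0.0, 0.159, 0.987, -0.0]
ft_force: [-0.2, -0.3, 0.1]
finger_gap: 0.0001
grasp_force: 0.0
clock: 14.2
tcp_pos: [0.6093, -0.1863, 0.1413]
orientation: [-0.0, 0.159, 0.987, -0.0]
ft_force: [-0.5, -0.5, -0.6]
finger_gap: -0.0001
grasp_force: 0.0
clock: 14.7
tcp_pos: [0.6093, -0.1863, 0.1413]
orientation: [-0.0, 0.159, 0.987, 0.0]
ft_force: [0.7, 0.0, 0.0]
finger_gap: 0.0003
grasp_force: 0.0
```

View pics/s4.png

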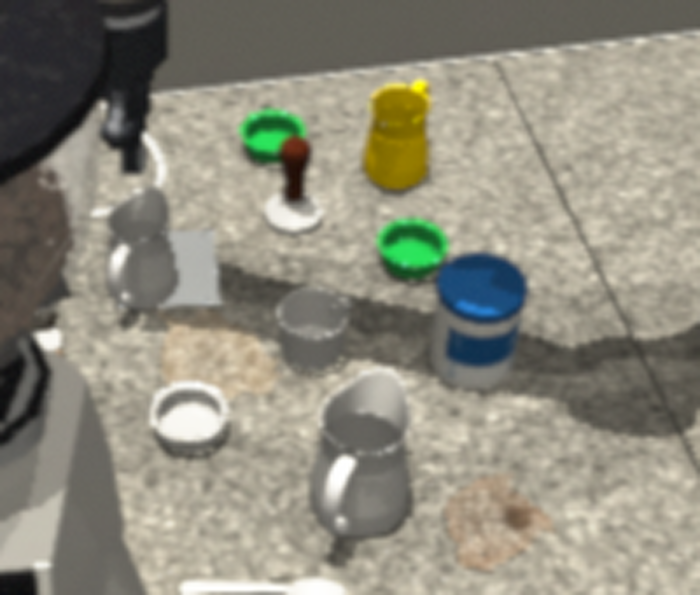

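The fingertips (crop 132,168) hang above the small jug's mouth (140,210), and everything stands where it did. The dwell is over 2 s, so I'll hand in.

```bash
python3 -c "from plant import order; print(order.job_done())"
```

```text
the job is handed in; nothing more can be done
None
```

The arm pointed at the filter basket, the tamper and then the small steel jug, about two seconds each. I saw no sign of contact or movement in the force readings or pictures, and handed the job in still pointing at the small jug; no verdict came back.

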